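# Aim the inspection camera and hold its enabling paddle

## Task

Inspect the black bracket that lies on the wooden block: by its handle bar, swivel and tilt the camera head on the stand until its lens looks straight at the middle of that bracket, and let go of it. Then press the sprung palm paddle of the enabling switch with the fingertips to the middle of its travel (half-way down, pointer between the two ribs) and finish while holding it there: the camera runs only at mid travel, and the paddle must never be pushed right down to its bottom stop. Leave the inspected bracket, its block, and the other bracket and the tub near by where they are.

Things in the scene. Friction and masses are not known exactly. Their poses are not given: they have to be found in the camera images.
- head_axis (a point): Point in the camera head (black box 84 wide, 60 deep, 50 mm high, in a grey fork on a round stand of 116 mm base) where the vertical swivel axis and the horizontal tilt axis cross, 190 mm above the table; it does not move as the head turns. Its frame turns with the head: -y is the line of sight, out through the middle of the round lens that projects 55 mm in front; x runs along the tilt axis and the handle bar, always level; z is up when the head is level.
- handle (a point): Middle of the head's handle bar: a level steel bar 12 mm thick, 84 mm long, along the head's x axis, on two legs 72 mm apart (60 mm free between them); at [0, 25, 78] mm in the frame of head_axis. It can be pinched from above, fingers before and behind it, and turns between the fingers as the head tilts. Nothing stands higher near it.
- swivel (a joint): Swivel of the head about the vertical, rad, positive anticlockwise from above, range -1.3 to 1.3; stiff (0.12 N m friction), stays where it is left.
- tilt (a joint): Tilt of the head, rad: 0 = looking level, positive = lens down, range -0.25 to 1.0; stiff (0.18 N m friction), stays where it is left.
- stand: The whole camera stand, fixed to the table; origin at the centre of its underside. At swivel 0 the head looks along its -y.
- work_center (a point): Centre of the black slotted bracket to be inspected (50 x 95 x 36 mm, loose), the middle of its bounding box, 18 mm above the top of the wooden block (45 x 110 x 40 mm, loose) that it lies on; 58 mm above the table.
- wood_block: The oak block under the bracket, 45 x 110 x 40 mm, loose; origin at the centre of its underside.
- enabler: The enabling switch, fixed to the table: base plate 160 (its x) x 80 x 12 mm, origin at the centre of its underside. The paddle is hinged at the far (+x) end, at x = 65, z = 38 mm, axis along y; the black palm pad is at the -x end. A gauge post with two short black ribs stands beside the pad at its +y side; the paddle's pointer lies between the ribs at mid travel.
- pad_top (a point): Middle of the top of the palm pad (48 x 56 mm, 120 mm from the hinge), moves with the paddle; about 65 mm above the table at rest. Press it down here.
- paddle (a joint): Paddle angle, rad: 0 = released (up), 0.25 = bottom stop; the pad then has gone down 30 mm. Mid travel is 0.125 (pad 15 mm down). A spring pushes back with about 3 N at the start, 6 N at mid travel, 9 N at the bottom, and returns it when released.
- bare_bracket: Another bracket of the same kind (50 x 95 x 36 mm), lying bare on the table: not the one to look at, leave it.
- tub: Small grey tub, 87 mm across and 57 mm high, loose on the table; origin at the centre of its underside; leave it.
There are look-alikes about, which are no part of the job. Leave any white look-alike of the part that bears work_center alone.

How it is judged (in metres and radians):
On the way, in this order (a step that is already met when the one before it is completed fails the run):
1. the camera head looks at the middle of the bracket on the block and has been let go (x of work_center in the frame of head_axis between -0.025 and 0.025 m and z of work_center in the frame of head_axis between -0.025 and 0.025 m and y of work_center in the frame of head_axis below -0.1 m and contact force between the fingers and stand below 0.3 N), for 0.3 s.
2. the paddle is held at mid travel by the fingers, the camera still aimed (x of work_center in the frame of head_axis between -0.025 and 0.025 m and z of work_center in the frame of head_axis between -0.025 and 0.025 m and y of work_center in the frame of head_axis below -0.1 m and value of joint paddle between 0.083 and 0.167 rad and contact force between the fingers and enabler above 1.5 N), for 0.5 s.
At the end, for the whole second after the job is handed in: The line of sight passes within 25 mm sideways and 25 mm up or down of the bracket's centre, the fingers are off the camera stand, and the fingers hold the paddle still between 0.083 and 0.167 rad (pad 10 to 20 mm down), pressing with more than 1.5 N (all of step 2 and contact force between the fingers and stand below 0.3 N and velocity of joint paddle between -0.1 and 0.1 rad/s and distance of work_center from where it was at the start of the episode below 0.02 m); the arm keeps its last pose, push and grip.
It fails at once if the paddle is pushed down to its bottom stop (value of joint paddle above 0.235 rad).
It fails at once if the bracket or its block is shifted (distance of any of work_center, wood_block from where it was at the start of the episode above 0.02 m).
It fails at once if the other bracket or the tub is shifted (distance of any of bare_bracket, tub from where it was at the start of the episode above 0.03 m).
It also fails if it takes over 43 s, if anything falls off the work surface, if the arm or the gripper's body presses on something with over 40 N, if the wrist force passes 120 N, or if a joint passes its speed limit or range.

## Robot

A 6-joint arm with a two-finger parallel gripper is mounted at the origin on the work surface; the furniture and walls round the work are solid. World frame = base frame: x ahead of the robot, y to its left, z up, the work surface at z = 0. Lengths are in mm, angles in rad, forces in N, time in s.
With the tool pointing down it reaches from about 350 to 875 mm from the base axis. Payload 4.2 kg.
Tool frame: the origin (TCP) lies at the very end of the fingers, on their centre line; the grasp point (between the pads) lies 19 mm behind it; z points along the fingers, y is the line along which they close (so a half turn about z gives the same grasp; the last joint's range is limited). The gripper opens to 85 mm and grips with 20 to 120 N. Pads are 22 mm wide; open, the fingers measure 114 mm over their backs; the gripper's body (76 mm by 85 mm) begins 54 mm behind the grasp point. The pads swing forward as they close: fully open they stand 13 mm farther back than shut.
Start: joints at [1.392, 0.385, 0.008, 0, -1.194, -0.259], TCP at [264.934, 566.047, 195.312] pointing down, gripper open.
Joint ranges: [-3.14, 3.14], [-1.21, 2.06], [-1.07, 1.41], [-3.16, 2.05], [-2.99, -0.16], [-3.1, 3.1]. Speed limits (rad/s): [2.79, 2.79, 3.14, 3.14, 3.14, 3.14].

## Interface

Orientations are given as a unit quaternion [x, y, z, w].
In Python, from bench import arm gives the robot as it stands. The module is installed in compiled form; this text tells all that it offers.
- The arm moves only by the tool drive_tool, never from a script. Its argument "targets" is a list of rows, each a list of 5 numbers: the closure, from -1 (fully open) to 1 (shut), then the shift along the tool's x, y, z in mm, then the turn about the tool's z in degrees. In form: [[grip, tx, ty, tz, roll], ...]. A call has 1 to 12 rows; each row is the pose to reach, as a shift and turn from the pose commanded when the call began, along the tool's axes at that moment; what a row does not reach only later rows make up. A row lasts 1/10 s, in which the tool goes at most 50 mm and 8.59 degrees, less where a joint would pass 70% of its speed; a pose out of reach is approached as far as the arm can. A call with a gripper value outside its range is refused whole. The fingers move at their own pace and stop on an object; the grip force is fixed at half the most. Time passes only in rows, so rows that repeat a pose let the fingers close. It gives the time, the measured TCP pose, the force, the opening and the grip force at its end, in the units of the state.
- arm.read_state(): the state, without advancing time (a new reading comes with each control period).
- arm.get_image(name): name is "scene" or "top"; returns the picture (384x512x3 uint8, blue, green, red); there is no depth.
- arm.camera_params(name): a dict with "fov_y" (degrees; the focal length in pixels is half the picture's height over the tangent of half this angle, whatever the lens; pixels are square), "cx", "cy" (the principal point, pixels), "rvec" (rotation vector, rad) and "tvec" (3), from world to camera coordinates, as OpenCV has them. Camera axes: x right, y down, z forward; pixel columns grow to the right and rows downward; lengths in mm; the calibration is good to about 2 mm. A picture is of the moment at which its call begins. camera_params takes no time and is no camera call.
- arm.job_done(): hands the job in; it is judged then, once.
The state is a dict: "clock": time; "joints": joint angles; "joint_vel": joint speeds; "joint_efforts": joint torques, N m; "position": TCP position; "ee_rot": TCP orientation; "contact_force": force on the tool from outside, world axes, zero at the start; "wrist_torque": the same for the moment, N m; "gripper_width": finger opening in mm; "grasp_force": force on a finger pad.
Only numpy, scipy, OpenCV 4.12 (cv2) and the standard library are available. Lean on these libraries where they do the work, as an engineer would, in place of code of your own. Each camera call takes 0.05 s, during which the arm holds its last target. There are 200 camera calls.

## Working session

There is one attempt and no reset: what is moved stays moved. The work goes in short steps, Python scripts to look and compute and a tool call to move; the robot and the scene stay as the last step left them, time stands still between calls to the robot, and variables do not carry over. Pictures are saved under pics/ and viewed, at most 10 in all, crops included, and the job is handed in when it is done.

Besides the shell and the picture viewer there is one more tool, called after "Call:" as name(argument=value, ...), one argument or row to a line, values as JSON. drive_tool: Moves the arm, as the interface text tells. Its arguments: {"type":"object","properties":{"targets":{"type":"array","items":{"type":"array","items":{"type":"number"}}}},"required":["targets"]}

```bash
mkdir -p pics; cat > h.py <<'E'
import numpy as np, cv2
from bench import arm
def cam(n):
    p=arm.camera_params(n); f=192/np.tan(np.radians(p['fov_y'])/2)
    K=np.array([[f,0,p['cx']],[0,f,p['cy']],[0,0,1.]]); return K,np.array(p['rvec'],float).ravel(),np.array(p['tvec'],float).ravel()
def ray(n,uv,z):
    K,r,t=cam(n);R=cv2.Rodrigues(r)[0];C=-R.T@t
    d=R.T@np.linalg.inv(K)@np.array([*uv,1.]);return C+d*(z-C[2])/d[2]
def proj(n,P):
    K,r,t=cam(n);return cv2.projectPoints(np.array(P,float).reshape(-1,3),r,t,K,None)[0].reshape(-1,2)
E
python3 - <<'E'
from h import *
s=arm.read_state();print(s)
for n in("scene","top"):
    i=arm.get_image(n);cv2.imwrite(f"pics/{n}0.png",i);print(n,arm.camera_params(n))
a=cv2.imread("pics/scene0.png");b=cv2.imread("pics/top0.png")
cv2.imwrite("pics/s0.png",cv2.resize(a,(800,600),interpolation=2));cv2.imwrite("pics/t0.png",cv2.resize(b,(800,600),interpolation=2))
E
```

```text
{'clock': 0.0, 'joints': array([ 1.39163790e+00,  3.85602488e-01,  6.62558991e-03, -4.95900835e-04,
       -1.19399129e+00, -2.58608261e-01]), 'joint_vel': array([ 0.00062658,  0.00187139,  0.00068797, -0.00015846,  0.00052254,
        0.00031723]), 'joint_efforts': array([-1.38379901e-04, -3.92288625e+01,  1.88403815e+01,  4.18594211e+00,
       -4.65943012e-03, -6.62895872e-07]), 'position': array([264.65064021, 565.47514025, 194.19430777]), 'ee_rot': array([ 9.76120058e-01, -2.17228912e-01, -1.87147180e-04,  1.09422846e-03]), 'contact_force': array([ 0.39228107, -0.63804121, -0.58421388]), 'wrist_torque': array([-0.00682217, -0.0057862 ,  0.00325315]), 'grasp_force': 0.0, 'gripper_width': 85.38917598473023}
scene {'fov_y': 42.38266021459328, 'cx': 252.40826576964437, 'cy': 184.8588786547215, 'rvec': array([ 2.07945304, -1.06972041,  0.49453311]), 'tvec': array([-381.5239483 ,  362.94420679, 1401.27753583])}
top {'fov_y': 53.04032853070843, 'cx': 258.53474075888244, 'cy': 193.88327787680237, 'rvec': array([ 2.20271582, -2.14447041,  0.11785775]), 'tvec': array([-112.93329456,  517.86829109, 1393.01489439])}
```

View pics/s0.png

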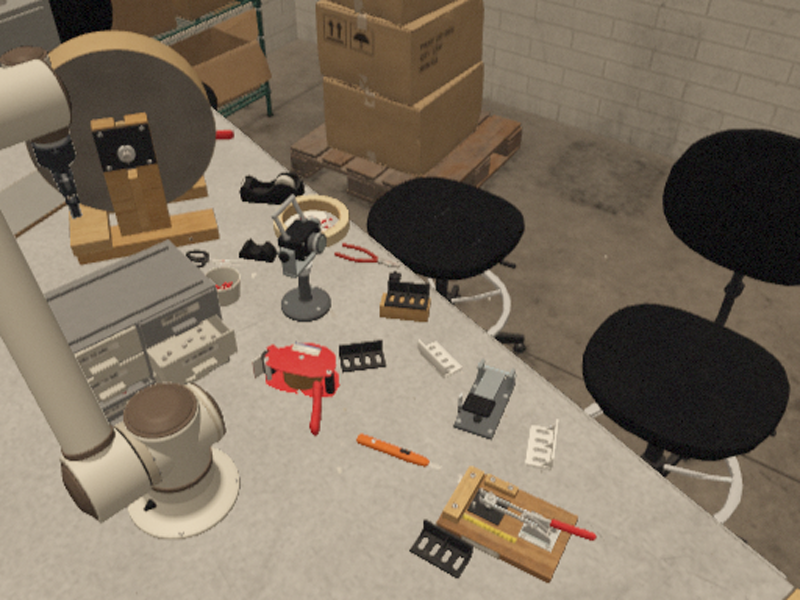

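View pics/t0.png

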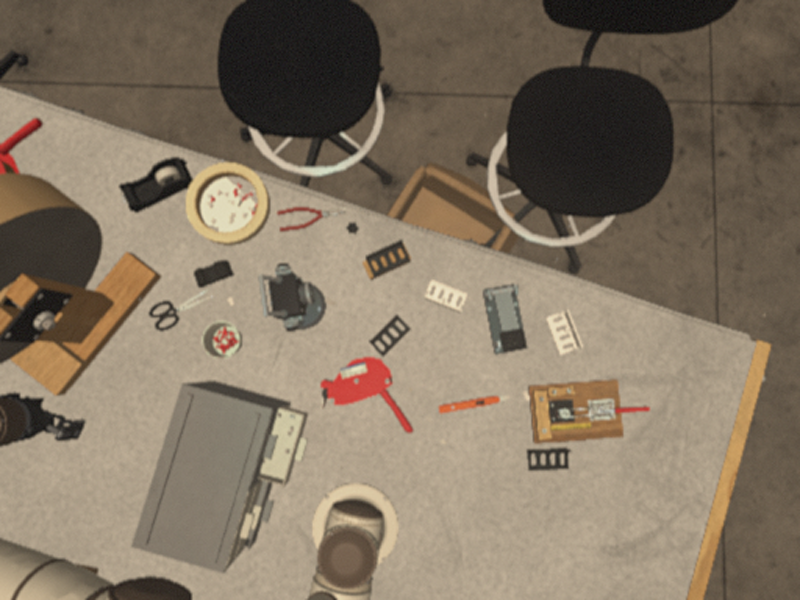

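The candidates, in 800-wide pixels (scene / top):
- (407,295) / (387,259): black bracket on an oak block, which fits the description.
- (361,356) / (390,335): black bracket lying bare.
- (440,547) / (548,459): black bracket lying bare by the clamp.
- (438,356) and (541,443) in scene: white look-alikes.

The camera stand is at scene (303,270) and the enabler at (487,397). I'll confirm with enlarged crops.

```bash
python3 - <<'E'
import cv2
a=cv2.imread("pics/scene0.png");b=cv2.imread("pics/top0.png")
# scene crop x 155-345,y 115-285 ; top crop x155-345 y 140-240
cv2.imwrite("pics/sc.png",cv2.resize(a[118:282,150:350],(800,656)[:1]+(600,) if 0 else None,fx=3.6,fy=3.6,interpolation=2))
cv2.imwrite("pics/tc.png",cv2.resize(b[145:240,155:355],None,fx=4,fy=4,interpolation=2))
E
```

```text
(no output)
```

View pics/sc.png

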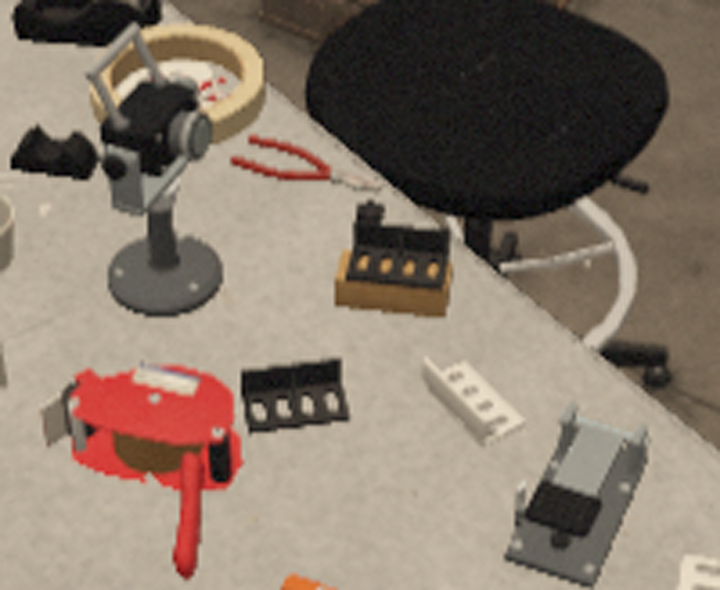

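View pics/tc.png

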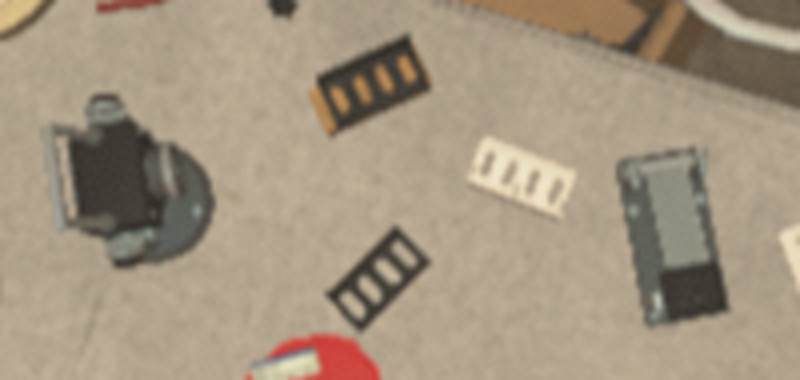

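The crops show:
- The black bracket is on the oak block at scene crop (400,255) / top crop (373,85).
- The camera handle bar runs (92,75)-(135,30) in scene and (48,127)-(62,228) in top.
- The enabler pad is at scene (563,507) / top (694,290).
- The tub is at the left, away from the work.

Next I triangulate these.

```bash
cat > m.py <<'E'
from h import *
from scipy.optimize import least_squares
S=lambda u,v:(u/3.6+150-.4,v/3.6+118-.4); T=lambda u,v:(u/4+155-.4,v/4+145-.4)
def tri(s,t):
    f=lambda P:np.r_[proj("scene",P)[0]-s,proj("top",P)[0]-t]
    r=least_squares(f,[500,0,100]);return r.x.round(1),np.abs(r.fun).max().round(2)
if __name__=="__main__":
    A=tri(S(135,30),T(48,127));B=tri(S(92,75),T(62,228));print("bar",A,B)
    print("base disc scene",ray("scene",S(165,272),12))
    print("lens",tri(S(197,133),T(167,170)))
    print("pad",tri(S(563,507),T(694,290)))
    for c in [(617,160),(705,150),(650,325),(728,310)]: print("en top",ray("top",T(*c),12))
    for c in [(506,556),(594,584)]: print("en sc",ray("scene",S(*c),6))
    # bracket: slot floor region
    for c in [(313,75),(410,36),(430,85),(333,134)]: print("br top",ray("top",T(*c),42))
    for c in [(335,303),(445,314),(452,285),(340,255)]: print("block sc",ray("scene",S(*c),0),ray("scene",S(*c),40))
    for c in [(335,303),(445,314)]: print("block bottom sc",ray("scene",S(*c),0))
    for c in [(335,272),(452,285)]: print("block top sc",ray("scene",S(*c),40))
    print("bare",ray("top",T(378,278),4)); 
E
python3 m.py
```

```text
bar (array([543.8, 187.1, 261.6]), np.float64(0.1)) (array([466.6, 171.7, 262.1]), np.float64(0.41))
base disc scene [506.7272769  141.59030066  12.        ]
lens (array([522.2, 103.2, 193.1]), np.float64(0.78))
pad (array([ 440.8, -351.2,   56.5]), np.float64(0.04))
en top [ 562.18900978 -286.36035183   12.        ]
en top [ 573.89124603 -368.70909864   12.        ]
en top [ 409.19371129 -318.96282392   12.        ]
en top [ 424.96725406 -391.17733081   12.        ]
en sc [ 405.63574937 -320.81586542    6.        ]
en sc [ 423.35887171 -396.21672983    6.        ]
br top [629.33144306  -1.56267133  42.        ]
br top [668.24117568 -89.69458579  42.        ]
br top [ 623.03775056 -109.28860184   42.        ]
br top [575.15011563 -21.66000915  42.        ]
block sc [579.2328167  -14.09572181   0.        ] [544.80266421 -39.68348025  40.        ]
block sc [ 629.33547817 -110.58812481    0.        ] [ 593.22986683 -132.94912749   40.        ]
block sc [668.40899596 -92.99942999   0.        ] [ 630.99674602 -115.94860771   40.        ]
block sc [639.6695153   23.93634854   0.        ] [603.21832842  -2.92322196  40.        ]
block bottom sc [579.2328167  -14.09572181   0.        ]
block bottom sc [ 629.33547817 -110.58812481    0.        ]
block top sc [580.29490123 -13.66014489  40.        ]
block top sc [ 630.99674602 -115.94860771   40.        ]
bare [446.30056404 -66.00695621   4.        ]
```

Call:
drive_tool(
  targets=[
    [-1,0,0,-140,0],
    [-1,0,0,-140,0],
    [-1,0,0,-140,0],
    [-1,381,247,-140,-36.5],
    [-1,381,247,-140,-36.5],
    [-1,381,247,-140,-36.5],
    [-1,381,247,-140,-36.5],
    [-1,381,247,-140,-36.5],
    [-1,381,247,-140,-36.5],
    [-1,381,247,-140,-36.5],
    [-1,381,247,-140,-36.5],
    [-1,381,247,-140,-36.5],
  ],
)

```text
clock: 1.3
position: [502.3, 184.2, 335.1]
ee_rot: [0.995, 0.1, -0.0, -0.0]
contact_force: [1.2, 0.4, 0.4]
gripper_width: 85.2
grasp_force: 0.0
```

```bash
python3 - <<'E'
from h import *
print(arm.read_state()['position'])
a=arm.get_image("scene");b=arm.get_image("top")
A=cv2.resize(a[75:215,150:250],None,fx=4,fy=4,interpolation=2);B=cv2.resize(b[120:260,130:230],None,fx=4,fy=4,interpolation=2)
cv2.imwrite("pics/ab1.png",np.hstack([A,B]))
E
```

```text
[502.34850509 184.23588698 335.07205145]
```

View pics/ab1.png

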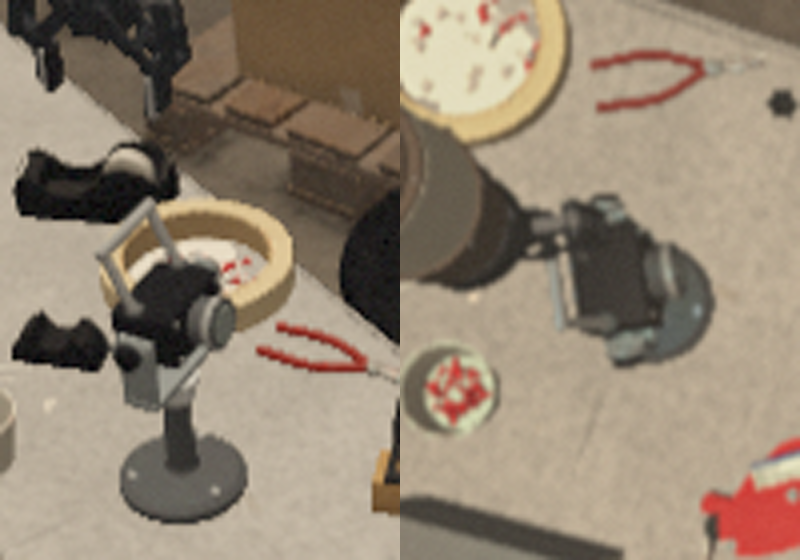

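The fingers (scene crop (50,80) and (155,105)) straddle the bar (100,255)-(152,205) from above, as computed. I go down and close.

Call:
drive_tool(
  targets=[
    [-1,0,0,45,0],
    [-1,0,0,91,0],
    [-1,0,0,91,0],
    [-1,0,0,91,0],
    [1,0,0,91,0],
    [1,0,0,91,0],
    [1,0,0,91,0],
    [1,0,0,91,0],
    [1,0,0,91,0],
    [1,0,0,91,0],
  ],
)

```text
clock: 2.4
position: [502.0, 186.2, 244.5]
ee_rot: [0.995, 0.099, 0.0, -0.0]
contact_force: [0.9, -0.8, -0.2]
gripper_width: -0.2
grasp_force: 0.0
```

```bash
python3 - <<'E'
from h import *
p=arm.read_state()['position'];print(p, proj("scene",p),proj("top",p))
a=arm.get_image("scene");b=arm.get_image("top")
A=cv2.resize(a[95:195,150:250],None,fx=4,fy=4,interpolation=2);B=cv2.resize(b[150:250,130:230],None,fx=4,fy=4,interpolation=2)
cv2.imwrite("pics/ab2.png",np.hstack([A,B]))
E
```

```text
[501.97817836 186.19228302 244.4882234 ] [[179.22616654 136.18483813]] [[167.53342777 190.38516471]]
```

View pics/ab2.png

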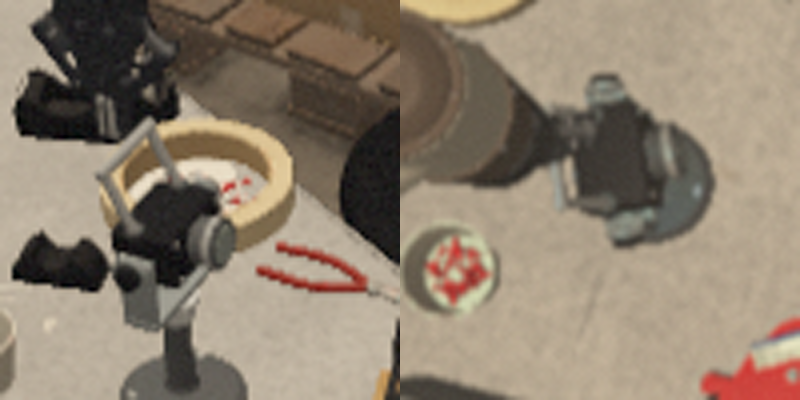

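The fingers closed behind the bar: the tips are at scene crop (108,138), while the projected TCP is at (117,165). I check whether this is a tip offset or a calibration error.

```bash
python3 - <<'E'
from h import *
for P in ([0,0,0],[0,0,40],[264.65,565.5,194.2],[264.65,565.5,220],[502,186.2,244.5],[502,186.2,335.1]):
  print(P,proj("scene",P)[0].round(1),proj("top",P)[0].round(1), (proj("scene",P)[0]*1.5625).round(),(proj("top",P)[0]*1.5625).round())
a=cv2.imread("pics/scene0.png")[95:150,20:75];b=cv2.imread("pics/top0.png")[230:310,0:80]
c=arm.get_image("top")[150:200,140:190]
r=lambda i:cv2.resize(i,(260,260),interpolation=2)
d=arm.get_image("scene")[105:145,155:195]
cv2.imwrite("pics/chk.png",np.hstack([r(a),r(c),r(d)]))
E
```

```text
[0, 0, 0] [117.6 313.1] [227.3 336.9] [184. 489.] [355. 526.]
[0, 0, 40] [115.1 304.7] [226.5 340. ] [180. 476.] [354. 531.]
[264.65, 565.5, 194.2] [ 49.9 143.2] [ 47.9 263.1] [ 78. 224.] [ 75. 411.]
[264.65, 565.5, 220] [ 47.9 136.9] [ 43.4 263.7] [ 75. 214.] [ 68. 412.]
[502, 186.2, 244.5] [179.2 136.2] [167.5 190.4] [280. 213.] [262. 297.]
[502, 186.2, 335.1] [176.6 112.8] [160.4 186.9] [276. 176.] [251. 292.]
```

View pics/chk.png

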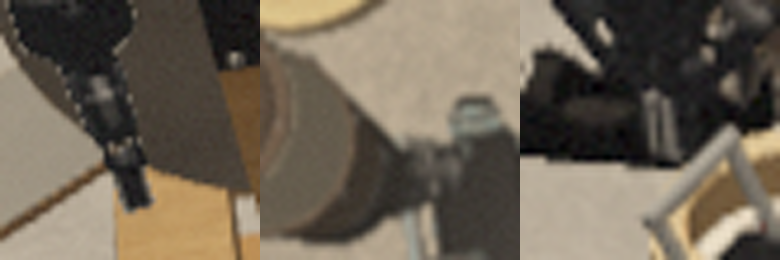

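```bash
python3 - <<'E'
from m import *
print(tri((177.3,129.6),(172.7,181)))
for z in(244,255,265,270):print(z,ray("scene",(177.3,129.6),z),ray("top",(172.7,181),z))
s=arm.read_state();print(s['joints'],s['position'],s['gripper_width'])
print(ray("top",(100/4+130,165/4+150),262))
E
```

```text
(array([518.1, 180.2, 263.8]), np.float64(6.04))
244 [527.11097015 217.28620805 244.        ] [531.94376677 171.67286248 244.        ]
255 [515.81847403 205.77325996 255.        ] [530.53123916 169.26894322 255.        ]
265 [505.55256848 195.30694352 265.        ] [529.24712315 167.08356208 265.        ]
270 [500.4196157 190.0737853 270.       ] [528.60506515 165.99087151 270.        ]
[ 6.58246561e-01  1.99252766e-01 -1.29874584e-01  3.00365887e-05
 -1.24174442e+00  1.11176873e+00] [501.95616408 186.14439116 244.29478487] 0.16313782042377278
[496.45145894 220.37659252 262.        ]
```

```bash
python3 - <<'E'
from h import *
a0=cv2.imread("pics/scene0.png");a=arm.get_image("scene")
d=cv2.absdiff(a,a0).max(2)[112:142,164:194]
print("cols 164..193, row from 112")
for i,r in enumerate(d): print(i+112,''.join(' %3d'%v if v>14 else '   .' for v in r))
b0=cv2.imread("pics/top0.png");b=arm.get_image("top")
d=cv2.absdiff(b,b0).max(2)[165:205,155:185]
for i,r in enumerate(d): print(i+165,''.join(' %3d'%v if v>14 else '   .' for v in r))
E
```

```text
cols 164..193, row from 112
112   19 117 158 154 145 143 161 148 149 158 157 151 155 124  58  99 142 147 127  30   .   .   .  22  16   .   .   .   .   .
113    .  26 154 157 153 146 157 158 155 151 157 143 150  82 144 169 178 170 155  80  58 110  25  16  15  16   .   .   .   .
114    .   .  26 149 151 150 154 160 158 156 156 110 112 133 164 149 129 133 141 130 113 148 123  36   .   .   .   .   .   .
115    .   .   .  87 155 163 154 166 162 127  96  48  59 116 129 112  72  90 107 135 156 161 143  96   .   .   .   .   .   .
116    .   .   .  41 106 100  97 101  99  51   .   .  87  90  91  86  74  79  86 100 114 131 125  43   .   .   .   .   .   .
117    .   .  24   .   .   .   .   .   .   .   .  22  83  60  65  49  33  58  66  87  93  94  44   .   .   .   .   .   .   .
118    .   .   .   .   .   .   .   .   .  21  15  26  27   .   .   .   .   .  22  37  48  42   .   .   .   .   .   .   .   .
119    .   .   .   .   .   .   .  18   .  20  62  94  54   .  17   .   .   .   .   .   .   .   .   .   .   .   .   .   .   .
120    .   .   .   .   .   .   .   .   .   .  67  79  62  76  31   .   .
[... 6977 characters left out ...]
  .   .   .   .   .   .   .   .   .   .   .   .   .   .   .   .   .   .   .
200    .   .   .   .   .   .   .   .   .   .   .   .   .   .   .   .   .   .   .   .   .   .   .   .   .   .   .   .   .   .
201    .   .   .   .   .   .   .   .   .   .   .   .   .   .   .   .   .   .   .   .   .   .   .   .   .   .   .   .   .   .
202    .   .   .   .   .   .   .   .   .   .   .   .   .   .   .   .   .   .   .   .   .   .   .   .   .   .   .   .   .   .
203    .   .   .   .   .   .   .   .   .   .   .   .   .   .   .   .   .   .   .   .   .   .   .   .   .   .   .   .   .   .
204    .   .   .   .   .   .   .   .   .   .   .   .   .   .   .   .   .   .   .   .   .   .   .   .   .   .   .   .   .   .
```

```bash
python3 - <<'E'
from h import *
P=np.array([502.3,184.2,335.1]);y=np.array([.2,-.98,0])
for dz in(13,26,39,50):
  print(dz,[proj("scene",P+[0,0,dz]+s*49*y)[0].round(1) for s in(-1,1)],"obs (162.5,96) (188.7,102)")
P=np.array([264.65,565.5,194.2]);y=np.array([-.424,-.905,0])
for dz in(13,26,39,50):
  print(dz,[proj("scene",P+[0,0,dz]+s*49*y)[0].round(1) for s in(-1,1)],"obs 48.6,139")
P=np.array([502.,186.2,244.4])
for dz in(0,13,26,39): print(dz,proj("scene",P+[0,0,dz]).round(1),"obs 178,129.5")
# fit stand model: bar ends + known height constraint
E
```

```text
13 [array([163.4, 106. ]), array([190.4, 113. ])] obs (162.5,96) (188.7,102)
26 [array([163. , 102.5]), array([190.1, 109.4])] obs (162.5,96) (188.7,102)
39 [array([162.5,  98.9]), array([189.8, 105.8])] obs (162.5,96) (188.7,102)
50 [array([162.1,  95.9]), array([189.5, 102.8])] obs (162.5,96) (188.7,102)
13 [array([ 45.7, 132.7]), array([ 52.2, 147.6])] obs 48.6,139
26 [array([ 44.7, 129.6]), array([ 51.1, 144.5])] obs 48.6,139
39 [array([ 43.6, 126.4]), array([ 50.1, 141.3])] obs 48.6,139
50 [array([ 42.8, 123.8]), array([ 49.2, 138.5])] obs 48.6,139
0 [[179.2 136.2]] obs 178,129.5
13 [[178.9 133. ]] obs 178,129.5
26 [[178.5 129.7]] obs 178,129.5
39 [[178.1 126.4]] obs 178,129.5
```

The tips are about 26 mm above the reported TCP in all the views, and the shut fingers passed above the bar. I open, go down in small steps while watching the force, and try the grip again.

Call:
drive_tool(
  targets=[
    [-1,2,7,0,0],
    [-1,2,7,0,0],
    [-1,2,7,0,0],
    [-1,2,7,0,0],
    [-1,2,7,8,0],
    [-1,2,7,16,0],
    [-1,2,7,20,0],
    [-1,2,7,20,0],
  ],
)

```text
clock: 3.5
position: [504.7, 179.4, 223.1]
ee_rot: [0.995, 0.099, -0.001, 0.001]
contact_force: [-0.3, 0.3, 0.2]
gripper_width: 85.7
grasp_force: 0.0
```

Call:
drive_tool(
  targets=[
    [1,0,0,4,0],
    [1,0,0,4,0],
    [1,0,0,4,0],
    [1,0,0,4,0],
    [1,0,0,4,0],
    [1,0,0,4,0],
  ],
)

```text
clock: 4.1
position: [505.4, 179.6, 220.7]
ee_rot: [0.995, 0.099, 0.0, 0.0]
contact_force: [-0.4, -0.3, 1.3]
gripper_width: 9.4
grasp_force: 58.5
```

Width 9.4 mm against a 12 mm bar suggests the tips hold only its upper part. I re-grip 12 mm deeper.

Call:
drive_tool(
  targets=[
    [0,0,0,0,0],
    [0,0,0,0,0],
    [0,0,0,12,0],
    [0,0,0,12,0],
    [0,0,0,12,0],
  ],
)

```text
clock: 4.6
position: [505.0, 179.5, 207.6]
ee_rot: [0.995, 0.099, -0.001, 0.0]
contact_force: [0.2, 0.7, -0.4]
gripper_width: 42.6
grasp_force: 0.0
```

Call:
drive_tool(
  targets=[
    [1,0,0,0,0],
    [1,0,0,0,0],
    [1,0,0,0,0],
    [1,0,0,0,0],
    [1,0,0,0,0],
    [1,0,0,0,0],
  ],
)

```text
clock: 5.2
position: [505.4, 179.7, 208.6]
ee_rot: [0.995, 0.099, 0.0, -0.0]
contact_force: [-0.2, -0.5, 1.9]
gripper_width: 10.0
grasp_force: 58.4
```

```bash
python3 - <<'E'
import numpy as np
H=np.array([511.5,142.3]);p0=None
for k in np.linspace(0,1,11):
  a=.2+.315*k;T=-.17+.702*k
  y=25*np.cos(T)-78*np.sin(T);z=25*np.sin(T)+78*np.cos(T)
  p=np.r_[H+y*np.array([-np.sin(a),np.cos(a)]),190+z]
  if p0 is None:p0=p
  d=p-p0;print(round(k,1),np.round([d@[.98,.199,0],d@[.199,-.98,0],-d[2],-np.degrees(a-.2)],1),p.round(1))
E
```

```text
0.0 [ 0.  0. -0. -0.] [504.  179.4 262.6]
0.1 [-1.   5.2 -2.5 -1.8] [504.  174.1 265.1]
0.2 [-1.7 10.6 -4.6 -3.6] [504.4 168.7 267.2]
0.3 [-2.1 16.1 -6.3 -5.4] [505.2 163.2 269. ]
0.4 [-2.  21.7 -7.6 -7.2] [506.3 157.7 270.3]
0.5 [-1.7 27.4 -8.6 -9. ] [507.8 152.2 271.2]
0.6 [ -0.9  33.1  -9.1 -10.8] [509.7 146.8 271.8]
0.7 [  0.2  38.7  -9.3 -12.6] [511.9 141.5 271.9]
0.8 [  1.6  44.3  -9.  -14.4] [514.4 136.3 271.6]
0.9 [  3.4  49.7  -8.3 -16.2] [517.3 131.3 271. ]
1.0 [  5.6  55.   -7.3 -18. ] [520.4 126.6 269.9]
```

Call:
drive_tool(
  targets=[
    [1,-0.5,2.5,-1.2,-1],
    [1,-1,5.2,-2.5,-1.8],
    [1,-1.4,8,-3.6,-2.7],
    [1,-1.7,10.6,-4.6,-3.6],
    [1,-1.9,13.3,-5.5,-4.5],
    [1,-2.1,16.1,-6.3,-5.4],
    [1,-2.1,19,-7,-6.3],
    [1,-2,21.7,-7.6,-7.2],
    [1,-1.8,24.5,-8.2,-8.1],
    [1,-1.7,27.4,-8.6,-9],
    [1,-1.7,27.4,-8.6,-9],
  ],
)

```text
clock: 6.3
position: [509.2, 153.7, 217.4]
ee_rot: [0.984, 0.178, 0.001, -0.001]
contact_force: [-2.0, 5.1, 2.4]
gripper_width: 9.9
grasp_force: 58.5
```

Call:
drive_tool(
  targets=[
    [1,0.1,3,-0.3,-1],
    [1,0.2,5.8,-0.5,-1.8],
    [1,0.3,8.6,-0.6,-2.7],
    [1,0.5,11.4,-0.7,-3.6],
    [1,0.8,14.2,-0.6,-4.5],
    [1,1.1,17.1,-0.4,-5.4],
    [1,1.5,20,-0.1,-6.3],
    [1,1.9,22.8,0.2,-7.2],
    [1,2.4,25.6,0.7,-8.1],
    [1,2.9,28.4,1.3,-9],
    [1,2.9,28.4,1.3,-9],
  ],
)

```text
clock: 7.4
position: [522.3, 127.5, 216.9]
ee_rot: [0.967, 0.254, 0.001, -0.001]
contact_force: [-0.9, 4.6, 5.5]
gripper_width: 9.7
grasp_force: 58.7
```

```bash
python3 - <<'E'
from h import *
s=arm.read_state();print(s['position'],s['contact_force'],s['ee_rot'])
a=arm.get_image("scene");b=arm.get_image("top")
cv2.imwrite("pics/s3.png",a);cv2.imwrite("pics/t3.png",b)
A=cv2.resize(a[105:205,155:255],None,fx=4,fy=4,interpolation=2);B=cv2.resize(b[150:250,130:230],None,fx=4,fy=4,interpolation=2)
cv2.imwrite("pics/ab3.png",np.hstack([A,B]))
E
```

```text
[522.26096773 127.54016198 216.89340953] [-0.88859996  4.63574333  5.50046931] [ 9.67140549e-01  2.54238276e-01  1.30200974e-03 -6.01319141e-04]
```

View pics/ab3.png

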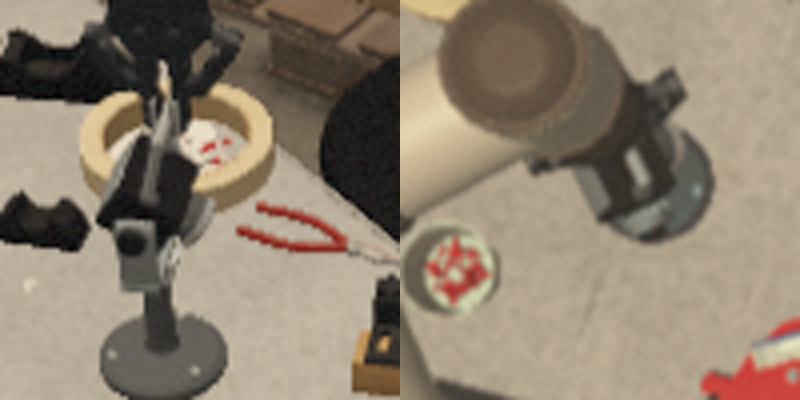

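The head is swivelled and tilted down towards the bracket, with the bar between the fingers at scene crop (160,110). I let go and lift.

Call:
drive_tool(
  targets=[
    [-1,0,0,0,0],
    [-1,0,0,0,0],
    [-1,0,0,0,0],
    [-1,0,0,0,0],
    [-1,0,0,-40,0],
    [-1,0,0,-80,0],
    [-1,0,0,-120,0],
    [-1,60,170,-120,0],
    [-1,60,170,-120,0],
    [-1,60,170,-120,0],
    [-1,60,170,-120,0],
  ],
)

```text
clock: 8.6
position: [659.1, 5.8, 334.2]
ee_rot: [0.967, 0.253, -0.001, 0.0]
contact_force: [0.3, -0.2, -0.7]
gripper_width: 85.4
grasp_force: 0.0
```

```bash
python3 - <<'E'
from h import *
s=arm.read_state();print(s['position'],s['contact_force'],s['ee_rot'])
a=arm.get_image("scene");b=arm.get_image("top")
cv2.imwrite("pics/s4.png",a);cv2.imwrite("pics/t4.png",b)
A=cv2.resize(a[115:205,160:225],(433,600),interpolation=2);B=cv2.resize(b[160:220,160:215],None,fx=6.6666,fy=6.6666,interpolation=2);B=cv2.copyMakeBorder(B,0,600-B.shape[0],0,0,cv2.BORDER_CONSTANT)
cv2.imwrite("pics/ab4.png",np.hstack([A,B]))
E
```

```text
[659.11280508   5.84913008 334.18727342] [ 0.33699023 -0.16549198 -0.67589146] [ 9.67473641e-01  2.52969882e-01 -9.79463643e-04  1.85705820e-04]
```

View pics/ab4.png

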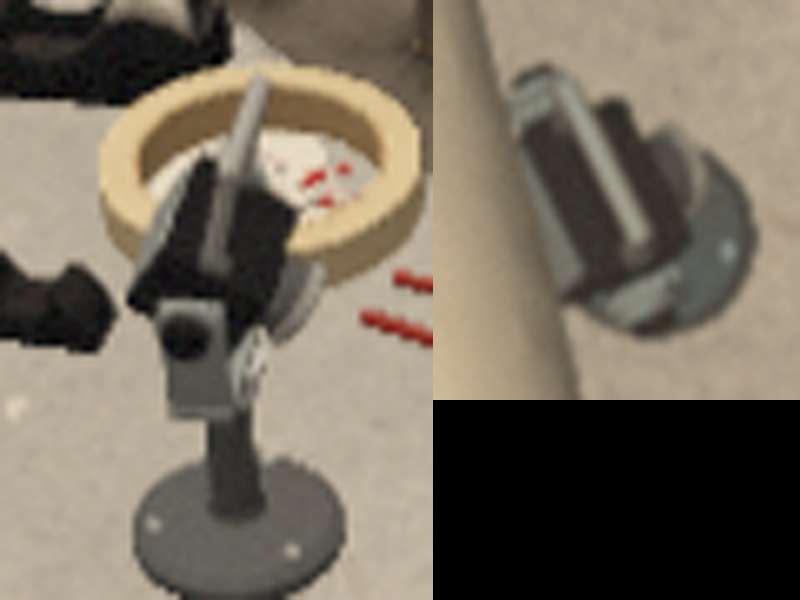

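```bash
python3 - <<'E'
from m import *
k=6.6667
S=lambda u,v:np.array((u/k+160-.4,v/k+115-.4));T=lambda u,v:np.array((u/k+160-.4,v/k+160-.4))
A=tri(S(262,82),T(134,84));B=tri(S(215,262),T(205,240));print(A,B)
obs=[("scene","A",S(262,82)),("top","A",T(134,84)),("scene","B",S(215,262)),("top","B",T(205,240)),("scene","K",S(185,335))]
def model(p):
    x,y,a,t=p[:4];Rz=cv2.Rodrigues(np.array([0,0,a]))[0];Rx=cv2.Rodrigues(np.array([t,0,0]))[0]
    g=lambda v,tt=True:np.array([x,y,190])+Rz@((Rx if tt else np.eye(3))@np.array(v,float))
    return dict(A=g([40,25,78]),B=g([-40,25,78]),K=g([-56,0,0]))
def f(p):
    m=model(p);r=[]
    for n,key,o in obs: r+=list(proj(n,m[key])[0]-o)
    th=np.linspace(0,2*np.pi,72);
    D=proj("scene",np.c_[p[0]+58*np.cos(th),p[1]+58*np.sin(th),10+0*th])
    r+=[D[:,0].min()-(160-.4+133/k),D[:,0].max()-(160-.4+346/k),D[:,1].max()-(115-.4+592/k)]
    D=proj("top",np.c_[p[0]+58*np.cos(th),p[1]+58*np.sin(th),10+0*th])
    r+=[D[:,0].max()-(160-.4+324/k),D[:,1].max()-(160-.4+338/k)]
    return np.array(r)
r=least_squares(f,[511,142,.5,.5],loss='soft_l1');print(r.x,r.fun.round(1))
x,y,a,t=r.x
W=np.array([622,-53,58.])
M=cv2.Rodrigues(np.array([0,0,a]))[0]@cv2.Rodrigues(np.array([t,0,0]))[0]
print("work in head",M.T@(W-[x,y,190]))
d=W-[x,y,190];print("need a,t",np.arctan2(d[0],-d[1]),np.arctan2(-d[2],np.hypot(d[0],d[1])))
E
```

```text
(array([557. , 146.4, 266.8]), np.float64(0.06)) (array([489.8, 122.3, 207.4]), np.float64(0.59))
[5.10984907e+02 1.45262947e+02 4.50506026e-01 5.50716860e-01] [ -0.1  -0.4   0.3   0.3   0.7 -13.3  -0.    0.6  -0.1  -2.1  -0.4   0.2
   0.2   0.3   0.4]
work in head [  13.61089524 -262.35990014    6.21073195]
need a,t 0.5104416413223366 0.5262677634468848
```

```bash
python3 - <<'E'
from m import *
k=6.6667
S=lambda u,v:np.array((u/k+160-.4,v/k+115-.4));T=lambda u,v:np.array((u/k+160-.4,v/k+160-.4))
P,Q=ray("top",T(134,84),269),ray("top",T(205,240),269);print(P,Q,np.hypot(*(P-Q)[:2]),np.arctan2(*(P-Q)[1::-1]))
# block fit: scene bottom corners/top corners + top-view bottom-left corners
s=lambda u,v:(u/3.6+150-.4,v/3.6+118-.4); t=lambda u,v:(u/4+155-.4,v/4+145-.4)
def f(p):
    x,y,a=p;c,n=np.cos(a),np.sin(a)
    g=lambda u,v,z:[x+c*u-n*v,y+n*u+c*v,z]
    L=[("scene",g(-22.5,55,0),s(335,303)),("scene",g(-22.5,-55,0),s(445,314)),("scene",g(-22.5,55,40),s(335,277)),("scene",g(-22.5,-55,40),s(447,288)),
       ("top",g(-22.5,55,40),t(333,136)),("top",g(22.5,55,40),t(311,90)),("top",g(-22.5,-55,40),t(432,87))]
    return np.concatenate([proj(n,P)[0]-o for n,P,o in L])
r=least_squares(f,[622,-53,.47],loss='soft_l1');print(r.x,r.fun.round(1))
E
```

```text
[556.5178263  146.11351245 269.        ] [485.36313712 110.34045853 269.        ] 79.64107720814741 0.4658455688031856
[ 6.19762118e+02 -5.57769806e+01  4.71619017e-01] [-0.1  1.   0.3  1.2 -0.2 -0.1  0.2  0.1 -1.2 -0.3 -1.   0.2  1.1 -0.8]
```

The aim holds: bar mid (521,128), swivel heading about 0.48 (needed 0.505), tilt about 0.54 (needed 0.53). That puts the offsets at roughly 7 mm sideways and 6 mm in height, within 25 mm. Next is the pad at (439.5,-351), with the fingers shut.

Call:
drive_tool(
  targets=[
    [1,-366,203,0,0],
    [1,-366,203,0,0],
    [1,-366,203,0,0],
    [1,-366,203,0,0],
    [1,-366,203,0,0],
    [1,-366,203,0,0],
    [1,-366,203,0,0],
    [1,-366,203,0,0],
    [1,-366,203,0,0],
    [1,-366,203,0,0],
    [1,-366,203,0,0],
    [1,-366,203,0,0],
  ],
)

```text
clock: 9.9
position: [438.8, -347.3, 335.6]
ee_rot: [0.967, 0.255, 0.0, -0.0]
contact_force: [-0.6, -0.8, 0.4]
gripper_width: -0.1
grasp_force: 0.0
```

Call:
drive_tool(
  targets=[
    [1,0,3,50,0],
    [1,0,3,100,0],
    [1,0,3,150,0],
    [1,0,3,200,0],
    [1,0,3,230,0],
    [1,0,3,230,0],
    [1,0,3,230,0],
    [1,0,3,230,0],
  ],
)

```text
clock: 10.7
position: [442.0, -351.4, 108.2]
ee_rot: [0.967, 0.255, 0.002, 0.002]
contact_force: [1.0, 0.8, 0.4]
gripper_width: 0.0
grasp_force: 0.0
```

Call:
drive_tool(
  targets=[
    [1,0,0,5,0],
    [1,0,0,10,0],
    [1,0,0,15,0],
    [1,0,0,20,0],
    [1,0,0,25,0],
    [1,0,0,30,0],
    [1,0,0,35,0],
    [1,0,0,35,0],
    [1,0,0,35,0],
  ],
)

```text
clock: 11.6
position: [439.8, -351.0, 70.5]
ee_rot: [0.967, 0.254, -0.0, -0.0]
contact_force: [-0.3, -0.2, -0.1]
gripper_width: 0.1
grasp_force: 0.0
```

Call:
drive_tool(
  targets=[
    [1,0,0,3,0],
    [1,0,0,6,0],
    [1,0,0,9,0],
    [1,0,0,9,0],
    [1,0,0,9,0],
  ],
)

```text
clock: 12.1
position: [439.8, -350.9, 61.5]
ee_rot: [0.967, 0.254, -0.0, -0.0]
contact_force: [0.1, 0.4, -0.1]
gripper_width: 0.1
grasp_force: 0.0
```

```bash
python3 - <<'E'
from h import *
s=arm.read_state();print(s['position'],s['contact_force'],proj("scene",s['position']),proj("top",s['position']))
a=arm.get_image("scene");b=arm.get_image("top")
A=cv2.resize(a[215:290,275:340],(390,450),interpolation=2);B=cv2.resize(b[170:240,295:355],(390,455),interpolation=2)[:450]
cv2.imwrite("pics/ab5.png",np.hstack([A,B]))
E
```

```text
[ 439.77386029 -350.9383252    61.53618196] [ 0.12142053  0.37007238 -0.14698904] [[305.82549785 257.49353118]] [[328.33317062 217.28591822]]
```

View pics/ab5.png

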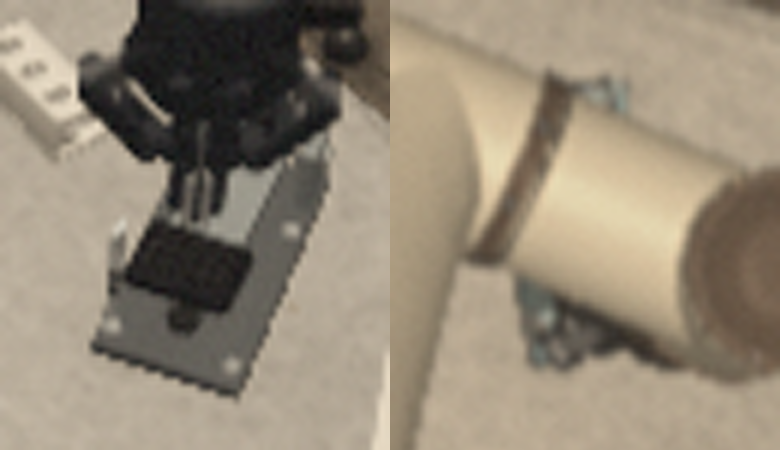

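The tips (scene crop (200,222)) are still above the pad (190,268), with the same ~26 mm offset as before. I go on down in small steps until they touch.

Call:
drive_tool(
  targets=[
    [1,0,0,3,0],
    [1,0,0,6,0],
    [1,0,0,9,0],
    [1,0,0,12,0],
    [1,0,0,15,0],
    [1,0,0,15,0],
    [1,0,0,15,0],
  ],
)

```text
clock: 12.9
position: [439.8, -350.9, 46.5]
ee_rot: [0.967, 0.254, -0.0, -0.0]
contact_force: [0.2, -0.2, 0.2]
gripper_width: -0.4
grasp_force: 0.0
```

Call:
drive_tool(
  targets=[
    [1,0,0,2,0],
    [1,0,0,4,0],
    [1,0,0,4,0],
    [1,0,0,4,0],
  ],
)

```text
clock: 13.3
position: [439.8, -350.9, 42.6]
ee_rot: [0.967, 0.254, -0.0, -0.0]
contact_force: [-0.6, -0.4, 0.2]
gripper_width: -0.1
grasp_force: 0.0
```

Call:
drive_tool(
  targets=[
    [1,0,0,2,0],
    [1,0,0,4,0],
    [1,0,0,4,0],
    [1,0,0,4,0],
  ],
)

```text
clock: 13.7
position: [439.7, -350.9, 38.5]
ee_rot: [0.967, 0.254, -0.0, -0.0]
contact_force: [-0.2, -0.4, -0.9]
gripper_width: 0.0
grasp_force: 0.0
```

Call:
drive_tool(
  targets=[
    [1,0,0,2,0],
    [1,0,0,3,0],
    [1,0,0,3,0],
    [1,0,0,3,0],
  ],
)

```text
clock: 14.1
position: [439.8, -350.9, 35.6]
ee_rot: [0.967, 0.254, -0.0, -0.0]
contact_force: [-0.3, 0.5, 0.3]
gripper_width: 0.1
grasp_force: 0.0
```

Call:
drive_tool(
  targets=[
    [1,0,0,2,0],
    [1,0,0,3,0],
    [1,0,0,3,0],
    [1,0,0,3,0],
  ],
)

```text
clock: 14.5
position: [439.8, -350.9, 32.6]
ee_rot: [0.967, 0.254, -0.0, -0.0]
contact_force: [0.3, 0.1, -0.2]
gripper_width: -0.2
grasp_force: 0.0
```

Call:
drive_tool(
  targets=[
    [1,0,0,2,0],
    [1,0,0,3,0],
    [1,0,0,3,0],
    [1,0,0,3,0],
  ],
)

```text
clock: 14.9
position: [440.0, -351.0, 29.9]
ee_rot: [0.967, 0.254, 0.0, 0.0]
contact_force: [0.6, 0.2, 2.3]
gripper_width: -0.0
grasp_force: 1.1
```

Call:
drive_tool(
  targets=[
    [1,0,0,2,0],
    [1,0,0,3,0],
    [1,0,0,3,0],
    [1,0,0,3,0],
  ],
)

```text
clock: 15.3
position: [439.6, -351.0, 26.6]
ee_rot: [0.967, 0.254, -0.0, -0.0]
contact_force: [-1.2, -0.8, 2.7]
gripper_width: 0.5
grasp_force: 1.4
```

Call:
drive_tool(
  targets=[
    [1,0,0,2,0],
    [1,0,0,4,0],
    [1,0,0,4,0],
    [1,0,0,4,0],
  ],
)

```text
clock: 15.7
position: [439.6, -350.9, 22.6]
ee_rot: [0.967, 0.254, -0.0, -0.0]
contact_force: [-2.2, -0.1, 4.0]
gripper_width: 0.0
grasp_force: 1.8
```

Call:
drive_tool(
  targets=[
    [1,0,0,2,0],
    [1,0,0,4,0],
    [1,0,0,4,0],
    [1,0,0,4,0],
  ],
)

```text
clock: 16.1
position: [439.5, -350.9, 18.6]
ee_rot: [0.967, 0.254, -0.0, -0.0]
contact_force: [-3.5, -1.4, 4.4]
gripper_width: 0.2
grasp_force: 2.2
```

Call:
drive_tool(
  targets=[
    [1,0,0,1.5,0],
    [1,0,0,2.5,0],
    [1,0,0,2.5,0],
    [1,0,0,2.5,0],
    [1,0,0,2.5,0],
    [1,0,0,2.5,0],
    [1,0,0,2.5,0],
    [1,0,0,2.5,0],
    [1,0,0,2.5,0],
    [1,0,0,2.5,0],
  ],
)

```text
clock: 17.1
position: [439.6, -350.9, 16.2]
ee_rot: [0.967, 0.254, -0.0, -0.0]
contact_force: [-3.2, -0.6, 4.4]
gripper_width: 0.2
grasp_force: 2.5
```

```bash
python3 - <<'E'
from h import *
s=arm.read_state();print(s['position'],s['contact_force'])
a=arm.get_image("scene");cv2.imwrite("pics/s6.png",a)
A=cv2.resize(a[215:285,270:350],None,fx=8,fy=8,interpolation=cv2.INTER_CUBIC)
cv2.imwrite("pics/f6.png",A)
E
```

```text
[ 439.55313636 -350.90064922   16.18436004] [-3.20493176 -0.56251087  4.36839014]
```

View pics/f6.png

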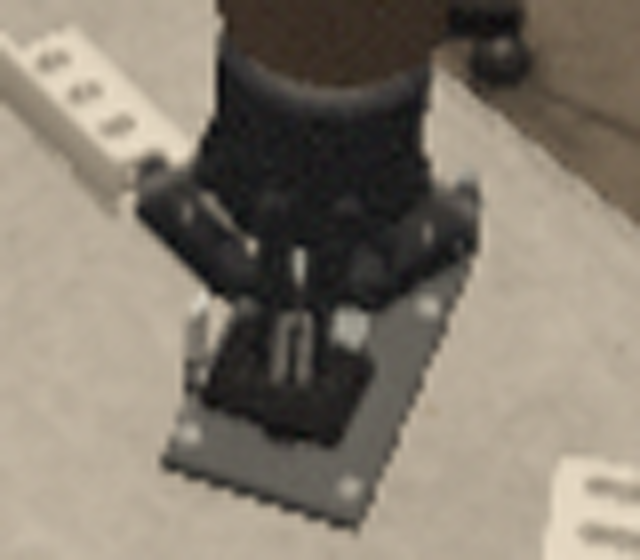

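The fingertips rest on the pad (crop (292,350)). TCP travel since contact is about 15 mm, and the pad's front edge has dropped 3–4 px, or about 13 ± 3 mm, so it is at mid travel. I hand in.

```bash
python3 -c "
from bench import arm
print(arm.job_done())"
```

```text
the job is handed in; nothing more can be done
None
```

I aimed the camera head at the bracket on the block (estimated within about 15 mm, limit 25 mm), let it go, and handed in holding the paddle about 15 mm down. The hand-in gave no verdict, and I viewed 11 pictures, one over the limit of 10.

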